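Seasonings into the cruet stand, by height

ROBOT

A 6-joint arm with a two-finger parallel gripper is mounted at the origin on a cart in front of the work surface, level with it; the furniture and walls round the work are solid. World frame = base frame: x ahead of the robot, y to its left, z up, the work surface at z = 0. Lengths are in m, angles in rad, forces in N, time in s.
With the tool pointing down it reaches from about 0.3 to 0.775 m from the base axis. Payload 14.6 kg.
Tool frame: the origin (TCP) lies midway between the tips of the shut fingers; the grasp point (between the pads) lies 19 mm behind it (grasp_offset is the distance from the TCP to the grasp point, in m); z points along the fingers, y is the line along which they close (so a half turn about z gives the same grasp; the last joint's range is limited). The gripper opens to 94 mm and grips with 3 to 60 N. Pads are 16 mm wide; open, the fingers measure 119 mm over their backs; the gripper's body (75 mm by 177 mm) begins 78 mm behind the grasp point.
Start: joints at [1.278, 0.3, 1.521, -0, 1.321, -0.067], TCP at [0.123, 0.536, 0.205] pointing down, gripper open.
Joint ranges: [-3.03, 3.03], [-0.79, 2.21], [0.23, 2.52], [-1.04, 4.18], [0, 3.07], [-2.55, 2.55]. Speed limits (rad/s): [2.22, 2.22, 2.57, 3.14, 3.14, 3.14].

INTERFACE

Orientations are given as [roll, pitch, yaw] about the fixed x, y, z axes, in that order (R = Rz(yaw) Ry(pitch) Rx(roll)).
In Python, from station import * gives the robot as it stands. The module is installed in compiled form; this text tells all that it offers.
- The arm moves only by the tool send_rows, never from a script. Its argument "rows" is a list of rows, each an object of numbers: "dx", "dy", "dz": the shift along the tool's x, y, z in mm; "roll": the turn about the tool's z in degrees; "jaw": the closure, from -1 (fully open) to 1 (shut). In form: [{"dx": .., "dy": .., "dz": .., "roll": .., "jaw": ..}, ...]. A call has 1 to 12 rows; each row shifts and turns the commanded pose from where the row before left it, along the tool's axes as they then stand; what a row does not reach is not made up. A row lasts 1/12 s, in which the tool goes at most 41.7 mm and 7.16 degrees, less where a joint would pass 70% of its speed; a pose out of reach is approached as far as the arm can. A call is refused whole if a number of a shift passes 41.7 or a number of a turn 7.16, either way. A call with a gripper value outside its range is refused whole. The fingers move at their own pace and stop on an object; "force" is the grip in N (left out, the last holds). Time passes only in rows, so rows that do not move let the fingers close. It gives the time, the measured TCP pose, the force, the opening and the grip force at its end, in the units of the state.
- get_obs(): the state, without advancing time (a new reading comes with each control period).
- camera(name): name is "scene" or "top" or "wrist"; returns a dict with "frame" (384x512x3 uint8, red, green, blue), "z_map" (384x512 float32, m along the optical axis (not along the pixel's ray), 0 where there is no reading), "camera_matrix" (3x3 intrinsics, pixels), "rvec" (rotation vector, rad) and "tvec" (3), from world to camera coordinates, as OpenCV has them. Camera axes: x right, y down, z forward; pixel columns grow to the right and rows downward; lengths in m; the calibration is good to about 2 mm. A picture is of the moment at which its call begins.
- hand_in(): hands the job in; it is judged then, once.
The state is a dict: "time_s": time; "qpos": joint angles; "joint_vel": joint speeds; "tau": joint torques, N m; "ee_pos": TCP position; "eef_rot": TCP orientation; "force": force on the tool from outside, world axes, zero at the start; "moment": the same for the moment, N m; "grip_width": finger opening in m; "grip_force": force on a finger pad.
Only numpy, scipy, OpenCV 4.12 (cv2) and the standard library are available. Lean on these libraries where they do the work, as an engineer would, in place of code of your own. Each camera call takes 0.05 s, during which the arm holds its last target. There are 200 camera calls.

TASK

The cooking is done, so put the seasonings back in the cruet stand in order of height: the square salt shaker into the square well, and the other three into the round wells so that the row keeps rising from the salt to the tallest, which ends up next to the toothpicks. Set each one down gently, without letting it drop, so that it stands upright on the bottom of its well, and do not knock anything over, the espresso cup included.

Things in the scene. Friction and masses are not known exactly. Their poses are not given: they have to be found in the camera images.
- salt_mid (a point): salt shaker: loose white ceramic shaker with a nearly square body, 41 x 41 mm with rounded corners (about 50 mm across the diagonal), and a pale round cap on top, 85 mm tall in all; the body is 66 mm high, the cap above it is 24 mm across; stands upright at the start, turned any way. This point lies on its axis, 42.5 mm above its underside; x and y are across the flat sides, z up. 0.16 kg.
- jar_mid (a point): spice jar: loose round clear jar, 42 mm across, with a red screw cap 45 mm across from 85 mm up to its top at 106 mm; stands upright. This point lies on its axis, 53 mm above its underside; z up. 0.11 kg.
- mill_mid (a point): pepper mill: loose dark wooden turned mill, 58 mm across at the foot, 170 mm tall, with a round head 48 mm across between 123 and 159 mm above its underside and a small steel knob on top; stands upright. This point lies on its axis, 85 mm above its underside; z up. 0.18 kg.
- oil_mid (a point): oil bottle: loose slim round glass bottle with a yellow cap, 48 mm across, 184 mm tall, tapering evenly from 48 mm across at half its height to 22 mm at the top of the cap (35 mm across at 135 mm up); stands upright. This point lies on its axis, 92 mm above its underside; z up. 0.23 kg.
- round_wells: middle block of the cruet stand: pale wood, fixed, 84 (its x) x 233 (its y) x 37 mm high, with three equal round wells 68 mm wide, 30 mm deep: one at its centre, the others 78 mm to either side along its y. Origin: centre of its underside, 5 mm above the worktop; well floors are 12 mm, mouths 42 mm above the worktop. Turned up to 0.2 rad. A low black tray carries it and the end blocks.
- square_well: end block of the stand with a square well, 52 x 52 mm, 30 mm deep, at its centre; pale wood, fixed, 84 (its x) x 77 (its y) x 37 mm high, parallel to the long block. It may be at either end of the row, its centre 78 mm from the nearest round well. Origin: centre of its underside, 5 mm above the worktop; the well's floor is 12 mm, its mouth 42 mm above the worktop.
- toothpicks: end block of the stand that holds a bunch of toothpicks, which stand out to 75 mm above the worktop; same outside size as the square-well block, fixed, at the other end of the row, its centre 78 mm from the nearest round well. Origin at the centre of its underside, 5 mm above the worktop.
- cup_mid (a point): espresso cup: loose small white cup, 60 mm across, 50 mm high, handle to one side, standing on the worktop among the seasonings; it is not to be knocked over. This point lies on the cup's axis, 25 mm above its underside; z up.
Things that resemble listed ones, but are neither listed nor needed, are in the scene too. Leave any green look-alike of the part that bears oil_mid alone.

How it is judged:
At the end, for the whole second after the job is handed in: Salt in the square well; from it on, in the round wells, jar, mill (middle), oil bottle (by the toothpicks). Each is inside its well, upright within 7 degrees, underside within 4 mm of the well's floor, at rest; the cup still stands (horizontal distance between salt_mid and square_well below 0.012 m and horizontal distance between jar_mid and square_well below 0.093 m and horizontal distance between mill_mid and round_wells below 0.014 m and horizontal distance between oil_mid and toothpicks below 0.093 m and height (world z) of salt_mid between 0.0505 and 0.0585 m and height (world z) of jar_mid between 0.061 and 0.069 m and height (world z) of mill_mid between 0.093 and 0.101 m and height (world z) of oil_mid between 0.1 and 0.108 m and angle between each of salt_mid, jar_mid, mill_mid, oil_mid's own z axis and vertical below 0.12 rad and linear speed of each of salt, jar, mill, oil below 0.02 m/s and angle between cup_mid's own z axis and vertical below 0.2 rad); the robot touches nothing.
It fails at once if the espresso cup is knocked over (angle between cup_mid's own z axis and vertical above 0.7 rad).
It fails at once if the salt shaker is let fall (a free drop of about 2 cm or more), knocked over or slammed into the stand ((contact force between the fingers and salt below 0.05 N and linear speed of salt above 0.6 m/s) or contact force between salt and round_wells above 60 N or contact force between salt and square_well above 60 N).
It fails at once if the spice jar is let fall (a free drop of about 2 cm or more), knocked over or slammed into the stand ((contact force between the fingers and jar below 0.05 N and linear speed of jar above 0.6 m/s) or contact force between jar and round_wells above 60 N or contact force between jar and square_well above 60 N).
It fails at once if the pepper mill is let fall (a free drop of about 2 cm or more), knocked over or slammed into the stand ((contact force between the fingers and mill below 0.05 N and linear speed of mill above 0.6 m/s) or contact force between mill and round_wells above 60 N or contact force between mill and square_well above 60 N).
It fails at once if the oil bottle is let fall (a free drop of about 2 cm or more), knocked over or slammed into the stand ((contact force between the fingers and oil below 0.05 N and linear speed of oil above 0.6 m/s) or contact force between oil and round_wells above 60 N or contact force between oil and square_well above 60 N).
It also fails if it takes over 112 s, if anything falls off the work surface, if the arm or the gripper's body presses on something with over 40 N, if the wrist force passes 120 N, or if a joint passes its speed limit or range.

## Working session

There is one attempt and no reset: what is moved stays moved. The work goes in short steps, Python scripts to look and compute and a tool call to move; the robot and the scene stay as the last step left them, time stands still between calls to the robot, and variables do not carry over. Pictures are saved under pics/ and viewed, at most 14 in all, crops included, and the job is handed in when it is done.

Besides the shell and the picture viewer there is one more tool, called after ">>>" as a command line: name --argument value ..., lists and objects as JSON in quotes. send_rows: Moves the arm, as the interface text tells. Its arguments: {"type":"object","properties":{"rows":{"type":"array"},"force":{"type":"number"}},"required":["rows"]}

```bash
mkdir -p pics; cat > h.py <<'E'
from station import *
import numpy as np, cv2
def grab(n):
    c=camera(n); np.savez(f'{n}.npz',**c); return c
def load(n): return dict(np.load(f'{n}.npz'))
def cloud(c):
    K=c['camera_matrix']; R,_=cv2.Rodrigues(c['rvec']); z=c['z_map'].astype(float)
    v,u=np.mgrid[:z.shape[0],:z.shape[1]]
    p=np.stack([(u-K[0,2])/K[0,0]*z,(v-K[1,2])/K[1,1]*z,z],-1)
    w=(p-np.ravel(c['tvec']))@R; w[z==0]=np.nan; return w
def save(img,name,s=1):
    cv2.imwrite(f'pics/{name}.png',cv2.resize(img[:,:,::-1],None,fx=s,fy=s,interpolation=cv2.INTER_CUBIC))
E
python3 - <<'E'
from h import *
a=grab('scene');b=grab('top')
save(a['frame'],'scene0',1.5);save(b['frame'],'top0',1.5)
for c in(a,b):
    R,_=cv2.Rodrigues(c['rvec']);print(-R.T@np.ravel(c['tvec']),R[2],c['camera_matrix'][0])
o=get_obs();print(o)
E
```

```text
[ 0.12501072 -0.81581942  0.95765503] [ 0.32469252  0.66301183 -0.67452952] [384.83010073   0.         255.98736109]
[0.38061327 0.01983393 1.21075129] [ 0.15728222  0.00423008 -0.98754464] [461.18096189   0.         257.91403065]
{'time_s': 0.1, 'qpos': array([ 1.27839758e+00,  3.00407843e-01,  1.52148469e+00, -2.44594821e-05,
        1.32070751e+00, -6.66219932e-02]), 'joint_vel': array([ 0.00174875,  0.00063763, -0.00125088, -0.00077286,  0.0012349 ,
        0.00067996]), 'tau': array([-1.05719395e-03, -5.32639790e+01, -3.53291488e+01,  7.09247100e-02,
        2.34524725e-02, -6.57832402e-05]), 'ee_pos': array([0.12308109, 0.53582145, 0.20496181]), 'eef_rot': array([-3.14058592e+00, -4.34246515e-05,  2.91582195e+00]), 'force': array([-0.71996903,  0.03423506, -0.36460518]), 'moment': array([ 0.03882802, -0.04683915,  0.01362624]), 'grip_force': 0.0, 'grip_width': 0.09433198024582165}
```

View pics/scene0.png

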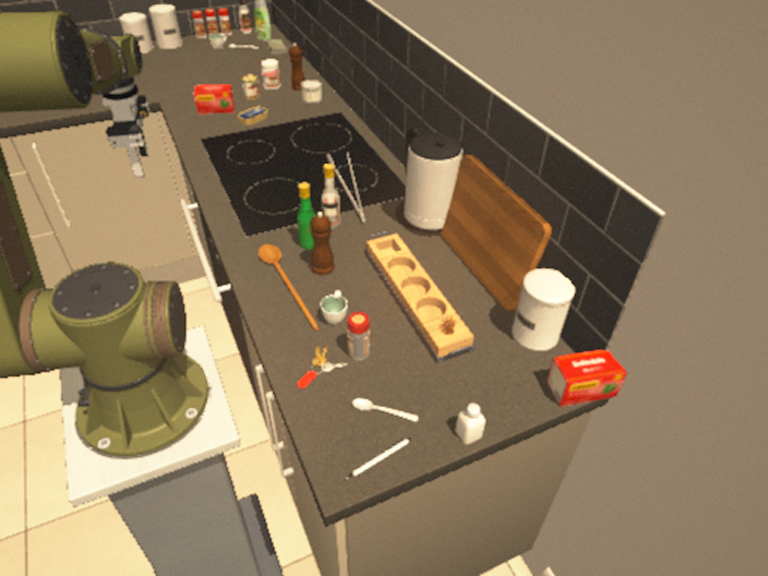

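View pics/top0.png

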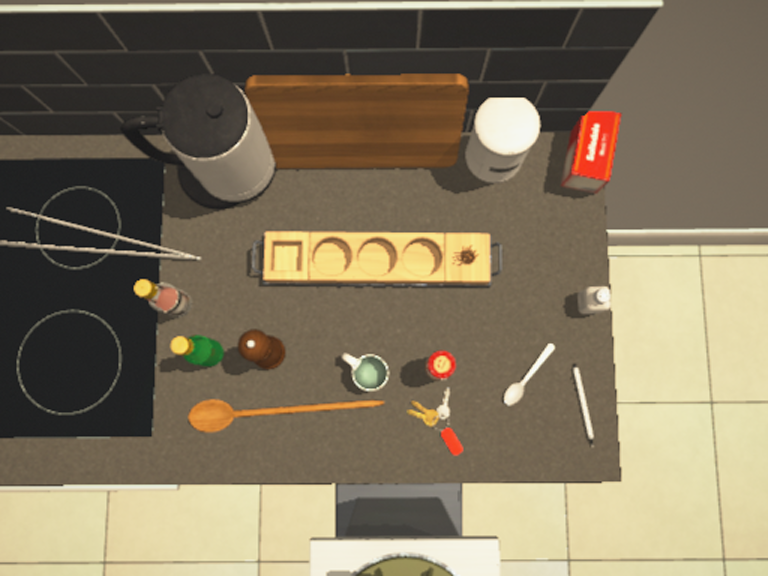

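Candidates (top picture pixels, 1.5x):
- **Oil bottle:** clear with pinkish contents and a yellow cap at (165,297). The green look-alike is at (200,350).
- **Mill:** (262,350). Another one stands far off behind the hob.
- **Jar:** red cap at (441,365). The other jars are far back.
- **Salt:** (594,300). The big white canister at (503,135) is not it.
- **Cup:** (368,372).
- **Stand:** square well at the left (285,257), toothpicks at the right (467,257).

```bash
python3 - <<'E'
from h import *
b=load('top');a=load('scene');w=cloud(b);ws=cloud(a)
def circ(p):
    A=np.c_[2*p,np.ones(len(p))];s=np.linalg.lstsq(A,(p**2).sum(1),rcond=None)[0];return s[:2],np.sqrt(s[2]+s[0]**2+s[1]**2)
for n,(u,v),z0,z1 in [('salt',(594,300),.075,.095),('jar',(441,365),.095,.115),('mill',(262,345),.11,.2),('oil',(155,293),.12,.2),('green',(190,347),.12,.2),('cup',(368,372),.035,.06)]:
    c=w[int(v/1.5),int(u/1.5)]
    print(n,'px pt',c.round(3))
    for nm,ww in(('top',w),('scene',ws)):
        m=(np.hypot(ww[...,0]-c[0],ww[...,1]-c[1])<.055)&(ww[...,2]>.01)&(ww[...,2]<.2)
        q=ww[m]; 
        if len(q)<5: print(nm,'few');continue
        zt=np.percentile(q[:,2],99); t=q[q[:,2]>zt-.008]
        print('  ',nm,'ztop',zt.round(3),'topmean',t.mean(0).round(4),'topmid',((t.min(0)+t.max(0))/2).round(4),'allmid',((np.percentile(q,2,0)+np.percentile(q,98,0))/2).round(4),len(q),len(t))
# stand
m=(w[...,2]>.034)&(w[...,2]<.05)&(w[...,0]>.42)&(w[...,0]<.62)&(abs(w[...,1])<.4)
lab=cv2.connectedComponents(m.astype(np.uint8))[1]; k=lab[int(240/1.5),int(300/1.5)]
q=w[(lab==k)&m]; print('z',np.median(q[:,2]))
r=cv2.minAreaRect((q[:,:2]*1000).astype(np.float32)); print(r); print(cv2.boxPoints(r).round(1))
save(np.hstack([b['frame'][170:260,80:210],b['frame'][170:260,360:420]]),'crop1',4)
E
```

```text
salt px pt [ 0.543 -0.321  0.067]
   top ztop 0.087 topmean [ 0.5493 -0.3284  0.0833] topmid [ 0.5495 -0.3281  0.084 ] allmid [ 0.5482 -0.3277  0.0494] 339 74
   scene ztop 0.087 topmean [ 0.5464 -0.3321  0.0839] topmid [ 0.5475 -0.3306  0.0845] allmid [ 0.5455 -0.3337  0.0491] 362 56
jar px pt [ 0.435 -0.061  0.107]
   top ztop 0.111 topmean [ 0.4368 -0.0605  0.1062] topmid [ 0.4363 -0.0599  0.1076] allmid [ 0.4361 -0.0593  0.0719] 312 240
   scene ztop 0.11 topmean [ 0.4346 -0.0632  0.1067] topmid [ 0.4356 -0.0615  0.1067] allmid [ 0.4335 -0.0649  0.062 ] 411 129
mill px pt [0.464 0.217 0.154]
   top ztop 0.17 topmean [0.4658 0.2311 0.1683] topmid [0.4663 0.2285 0.168 ] allmid [0.4629 0.2296 0.0906] 598 25
   scene ztop 0.168 topmean [0.4641 0.2308 0.1648] topmid [0.464  0.2297 0.1664] allmid [0.4612 0.222  0.087 ] 493 17
oil px pt [0.545 0.383 0.159]
   top ztop 0.186 topmean [0.5496 0.3929 0.1836] topmid [0.5494 0.3937 0.1835] allmid [0.5477 0.3878 0.1014] 590 116
   scene ztop 0.187 topmean [0.5481 0.3911 0.184 ] topmid [0.549  0.3927 0.1844] allmid [0.5467 0.3827 0.1015] 354 27
green px pt [0.461 0.322 0.171]
   top ztop 0.186 topmean [0.4632 0.3341 0.1835] topmid [0.4631 0.3344 0.1842] allmid [0.4619 0.3291 0.1008] 537 121
   scene ztop 0.187 topmean [0.4618 0.3332 0.1836] topmid [0.4635 0.3335 0.1842] allmid [0.4573 0.3263 0.1   ] 355 34
cup px pt [0.428 0.059 0.006]
   top ztop 0.051 topmean [0.4332 0.0654 0.0477] topmid [0.4275 0.0618 0.0483] allmid [0.4161 0.063  0.0306] 439 140
   scene ztop 0.052 topmean [0.4268 0.0599 0.0477] topmid [0.4263 0.0603 0.0487] allmid [0.4152 0.0582 0.0317] 294 88
z nan
((0.0, 0.0), (0.0, 0.0), 0.0)
[[0. 0.]
 [0. 0.]
 [0. 0.]
 [0. 0.]]
  return _methods._mean(a, axis=axis, dtype=dtype,
  ret = ret.dtype.type(ret / rcount)
```

View pics/crop1.png

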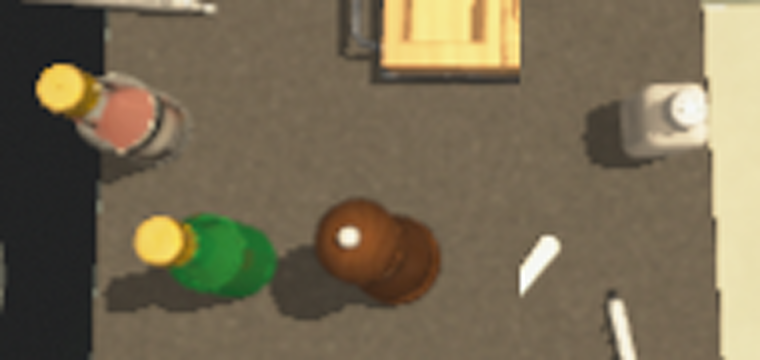

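The crop confirms it: the clear bottle with pinkish contents is at (130,110), the green one beside it at (215,255) stays. The mill is at (375,250) and the salt, nearly axis-aligned, is at (670,120).

```bash
python3 - <<'E'
from h import *
b=load('top');a=load('scene');w=cloud(b);ws=cloud(a)
print(w[int(240/1.5),int(310/1.5)],w[int(282/1.5),int(310/1.5)],w[int(257/1.5),int(332/1.5)])
for nm,ww in(('top',w),('scene',ws)):
    m=(ww[...,2]>.036)&(ww[...,2]<.048)&(ww[...,0]>.5)&(ww[...,0]<.70)&(ww[...,1]>-.2)&(ww[...,1]<.26)
    n,lab,st,_=cv2.connectedComponentsWithStats(m.astype(np.uint8)); k=1+np.argmax(st[1:,4])
    q=ww[lab==k]; r=cv2.minAreaRect((q[:,:2]*1000).astype(np.float32)); print(nm,np.median(q[:,2]),r,cv2.boxPoints(r).round(0).tolist())
    m=(ww[...,2]>.058)&(ww[...,2]<.071)&(np.hypot(ww[...,0]-.548,ww[...,1]+.33)<.05)
    r=cv2.minAreaRect((ww[m][:,:2]*1000).astype(np.float32)); print(' salt',r,m.sum())
save(b['frame'][145:200,160:340],'stand',4)
# salt edges
E
```

```text
[0.65355215 0.15916186 0.04297625] [0.58502353 0.1617824  0.01264568] [0.63109077 0.12281494 0.0099933 ]
top 0.04172748082614735 ((626.4253540039062, 44.478729248046875), (387.81060791015625, 85.80767822265625), 89.14110565185547) [[581.0, -149.0], [666.0, -150.0], [672.0, 238.0], [586.0, 239.0]]
 salt ((549.102294921875, -328.25244140625), (36.06896209716797, 38.278873443603516), 0.6637647747993469) 91
scene 0.042553741841403585 ((624.8870849609375, 43.114166259765625), (392.654296875, 87.6175308227539), 89.17842102050781) [[578.0, -153.0], [666.0, -154.0], [672.0, 239.0], [584.0, 240.0]]
 salt ((546.5675659179688, -331.55853271484375), (36.35517120361328, 36.905757904052734), 86.62377166748047) 92
```

View pics/stand.png

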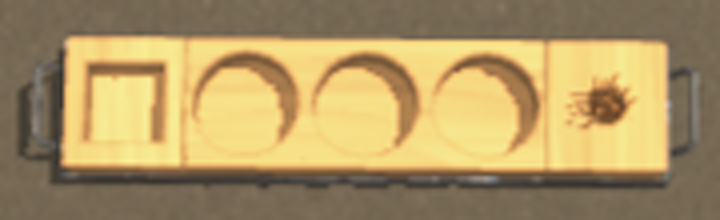

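The stand crop shows the square well at (125,103), the round wells at (245,103), (365,103) and (485,103), and the toothpicks at (605,105). So from y+ to y−: salt, jar, mill, oil. Next: clearance behind the stand.

```bash
python3 - <<'E'
from h import *
W=np.concatenate([cloud(load(n)).reshape(-1,3) for n in('top','scene')])
for y in np.arange(-.2,.45,.05):
    print(round(y,2),[ (round(float(np.nanpercentile(q[:,0],1)),3),round(float(q[:,2].max()),2)) if len(q:=W[(W[:,2]>z)&(W[:,2]<.4)&(W[:,0]>.6)&(W[:,0]<1)&(abs(W[:,1]-y)<.025)])>3 else None for z in(.12,.19,.26)])
E
```

```text
-0.2 [(0.771, 0.4), (0.86, 0.4), (0.86, 0.4)]
-0.15 [(0.769, 0.4), (0.86, 0.4), (0.86, 0.4)]
-0.1 [(0.806, 0.4), (0.837, 0.4), (0.861, 0.4)]
-0.05 [(0.822, 0.4), (0.836, 0.4), (0.861, 0.4)]
-0.0 [(0.822, 0.4), (0.836, 0.4), (0.86, 0.4)]
0.05 [(0.822, 0.4), (0.836, 0.4), (0.859, 0.4)]
0.1 [(0.823, 0.4), (0.836, 0.4), (0.86, 0.4)]
0.15 [(0.822, 0.4), (0.836, 0.4), (0.86, 0.4)]
0.2 [(0.821, 0.4), (0.836, 0.4), (0.861, 0.4)]
0.25 [(0.736, 0.4), (0.737, 0.4), (0.836, 0.4)]
0.3 [(0.731, 0.4), (0.732, 0.4), (0.859, 0.4)]
0.35 [(0.741, 0.4), (0.743, 0.4), (0.86, 0.4)]
0.4 [(0.784, 0.4), (0.785, 0.4), (0.861, 0.4)]
```

>>> send_rows --rows '[{"roll":7,"dz":-6,"jaw":-1},{"roll":7,"dz":-6,"jaw":-1},{"roll":7,"dz":-6,"jaw":-1},{"roll":7,"dz":-6,"jaw":-1},{"roll":7,"dz":-6,"jaw":-1},{"roll":7,"dz":-6,"jaw":-1},{"roll":7,"dz":-6,"jaw":-1},{"roll":7,"dz":-6,"jaw":-1},{"roll":7,"dz":-6,"jaw":-1},{"roll":7,"dz":-6,"jaw":-1},{"roll":7,"dz":-6,"jaw":-1}]' --force 25

```text
invalid input at $.rows[0]: expected keys dx, dy, dz, roll, jaw
```

>>> send_rows --rows '[{"dx":-30,"dy":20,"jaw":-1},{"dx":-30,"dy":20,"jaw":-1},{"dx":-30,"dy":20,"jaw":-1},{"dx":-30,"dy":20,"jaw":-1},{"dx":-30,"dy":20,"jaw":-1},{"dx":-30,"dy":20,"jaw":-1},{"dx":-30,"dy":20,"jaw":-1},{"dx":-30,"dy":20,"jaw":-1},{"dx":-30,"dy":20,"jaw":-1},{"dx":-30,"dy":20,"jaw":-1},{"dx":-30,"dy":20,"jaw":-1},{"dx":-30,"dy":20,"jaw":-1}]'

```text
invalid input at $.rows[0]: expected keys dx, dy, dz, roll, jaw
```

All keys are required in each row.

>>> send_rows --rows '[{"dx":0,"dy":0,"dz":-6,"roll":7,"jaw":-1},{"dx":0,"dy":0,"dz":-6,"roll":7,"jaw":-1},{"dx":0,"dy":0,"dz":-6,"roll":7,"jaw":-1},{"dx":0,"dy":0,"dz":-6,"roll":7,"jaw":-1},{"dx":0,"dy":0,"dz":-6,"roll":7,"jaw":-1},{"dx":0,"dy":0,"dz":-6,"roll":7,"jaw":-1},{"dx":0,"dy":0,"dz":-6,"roll":7,"jaw":-1},{"dx":0,"dy":0,"dz":-6,"roll":7,"jaw":-1},{"dx":0,"dy":0,"dz":-6,"roll":7,"jaw":-1},{"dx":0,"dy":0,"dz":-6,"roll":7,"jaw":-1},{"dx":0,"dy":0,"dz":-6,"roll":7,"jaw":-1},{"dx":0,"dy":0,"dz":0,"roll":0,"jaw":-1}]' --force 25

```text
time_s: 1.1
ee_pos: [0.1232, 0.5362, 0.2722]
eef_rot: [3.141, -0.001, 1.566]
force: [0.9, -0.3, 0.7]
grip_width: 0.0939
grip_force: 0.0
```

>>> send_rows --rows '[{"dx":-30,"dy":20,"dz":0,"roll":0,"jaw":-1},{"dx":-30,"dy":20,"dz":0,"roll":0,"jaw":-1},{"dx":-30,"dy":20,"dz":0,"roll":0,"jaw":-1},{"dx":-30,"dy":20,"dz":0,"roll":0,"jaw":-1},{"dx":-30,"dy":20,"dz":0,"roll":0,"jaw":-1},{"dx":-30,"dy":20,"dz":0,"roll":0,"jaw":-1},{"dx":-30,"dy":20,"dz":0,"roll":0,"jaw":-1},{"dx":-30,"dy":20,"dz":0,"roll":0,"jaw":-1},{"dx":-30,"dy":20,"dz":0,"roll":0,"jaw":-1},{"dx":-30,"dy":20,"dz":0,"roll":0,"jaw":-1},{"dx":-30,"dy":20,"dz":0,"roll":0,"jaw":-1},{"dx":-30,"dy":20,"dz":0,"roll":0,"jaw":-1}]'

```text
time_s: 2.1
ee_pos: [0.364, 0.1746, 0.2712]
eef_rot: [-3.142, 0.0, 1.577]
force: [0.2, 0.5, 0.1]
grip_width: 0.0942
grip_force: 0.0
```

>>> send_rows --rows '[{"dx":-38,"dy":15,"dz":0,"roll":0,"jaw":-1},{"dx":-38,"dy":15,"dz":0,"roll":0,"jaw":-1},{"dx":-38,"dy":15,"dz":0,"roll":0,"jaw":-1},{"dx":-38,"dy":15,"dz":0,"roll":0,"jaw":-1},{"dx":-38,"dy":15,"dz":0,"roll":0,"jaw":-1},{"dx":-38,"dy":15,"dz":0,"roll":0,"jaw":-1},{"dx":-38,"dy":15,"dz":0,"roll":0,"jaw":-1},{"dx":-38,"dy":15,"dz":0,"roll":0,"jaw":-1},{"dx":-38,"dy":15,"dz":0,"roll":0,"jaw":-1},{"dx":-38,"dy":15,"dz":0,"roll":0,"jaw":-1},{"dx":-38,"dy":15,"dz":0,"roll":0,"jaw":-1},{"dx":-38,"dy":15,"dz":0,"roll":0,"jaw":-1}]'

```text
time_s: 3.1
ee_pos: [0.5442, -0.2816, 0.2707]
eef_rot: [-3.141, -0.0, 1.577]
force: [0.2, 0.0, 0.8]
grip_width: 0.0937
grip_force: 0.0
```

```bash
python3 - <<'E'
from h import *
c=grab('wrist');save(c['frame'],'w1',1.3);w=cloud(c)
R,_=cv2.Rodrigues(c['rvec']);print(-R.T@np.ravel(c['tvec']),R[2])
q=w[(np.hypot(w[...,0]-.548,w[...,1]+.33)<.05)]
t=q[(q[:,2]>.078)&(q[:,2]<.092)];print('cap',len(t),t.mean(0),t.min(0),t.max(0))
t=q[(q[:,2]>.06)&(q[:,2]<.072)];print('sh',len(t),cv2.minAreaRect((t[:,:2]*1000).astype(np.float32)))
print(get_obs()['ee_pos'])
E
```

```text
[ 0.5440991  -0.20155241  0.45018497] [ 8.13557981e-04 -2.75779792e-01 -9.61220497e-01]
cap 292 [ 0.54822359 -0.32866499  0.08332798] [ 0.53715626 -0.34071514  0.07803315] [ 0.55941541 -0.31795224  0.08623066]
sh 261 ((548.5203857421875, -329.2998962402344), (34.05280303955078, 33.781455993652344), 89.90786743164062)
[ 0.54508639 -0.28693444  0.26855178]
```

View pics/w1.png

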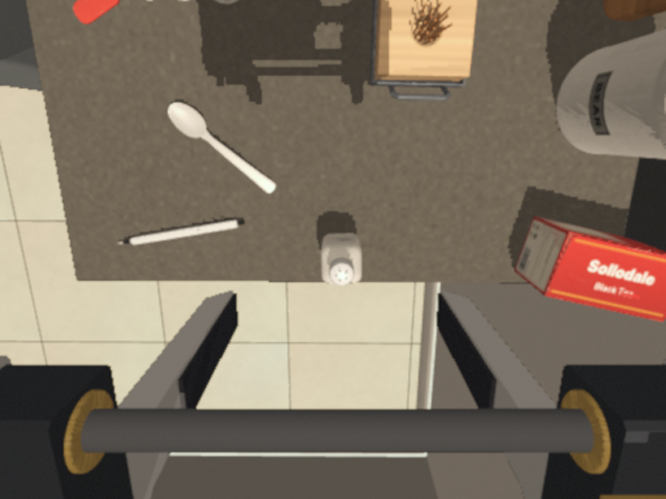

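The wrist view shows the salt at (342,260), square to the jaws and at the edge of the worktop. Go down over it.

>>> send_rows --rows '[{"dx":-21,"dy":2,"dz":0,"roll":0,"jaw":-1},{"dx":-21,"dy":1,"dz":10,"roll":0,"jaw":-1},{"dx":0,"dy":0,"dz":20,"roll":0,"jaw":-1},{"dx":0,"dy":0,"dz":25,"roll":0,"jaw":-1},{"dx":0,"dy":0,"dz":25,"roll":0,"jaw":-1},{"dx":0,"dy":0,"dz":25,"roll":0,"jaw":-1},{"dx":0,"dy":0,"dz":25,"roll":0,"jaw":-1},{"dx":0,"dy":0,"dz":25,"roll":0,"jaw":-1},{"dx":0,"dy":0,"dz":20,"roll":0,"jaw":-1},{"dx":0,"dy":0,"dz":10,"roll":0,"jaw":-1},{"dx":0,"dy":0,"dz":0,"roll":0,"jaw":-1},{"dx":0,"dy":0,"dz":0,"roll":0,"jaw":-1}]'

```text
time_s: 4.15
ee_pos: [0.5472, -0.3216, 0.0868]
eef_rot: [-3.142, -0.0, 1.574]
force: [0.6, 0.2, 0.8]
grip_width: 0.094
grip_force: 0.0
```

>>> send_rows --rows '[{"dx":-7,"dy":1,"dz":5,"roll":0,"jaw":-1},{"dx":0,"dy":0,"dz":15,"roll":0,"jaw":-1},{"dx":0,"dy":0,"dz":15,"roll":0,"jaw":-1},{"dx":0,"dy":0,"dz":15,"roll":0,"jaw":-1},{"dx":0,"dy":0,"dz":0,"roll":0,"jaw":-1},{"dx":0,"dy":0,"dz":0,"roll":0,"jaw":1},{"dx":0,"dy":0,"dz":0,"roll":0,"jaw":1},{"dx":0,"dy":0,"dz":0,"roll":0,"jaw":1},{"dx":0,"dy":0,"dz":0,"roll":0,"jaw":1},{"dx":0,"dy":0,"dz":0,"roll":0,"jaw":1},{"dx":0,"dy":0,"dz":0,"roll":0,"jaw":1},{"dx":0,"dy":0,"dz":0,"roll":0,"jaw":1}]' --force 25

```text
time_s: 5.15
ee_pos: [0.5482, -0.3285, 0.0367]
eef_rot: [3.141, 0.0, 1.572]
force: [-0.5, -0.0, -0.1]
grip_width: 0.0506
grip_force: 0.0
```

>>> send_rows --rows '[{"dx":0,"dy":0,"dz":0,"roll":0,"jaw":1},{"dx":0,"dy":0,"dz":0,"roll":0,"jaw":1},{"dx":0,"dy":0,"dz":0,"roll":0,"jaw":1},{"dx":0,"dy":0,"dz":0,"roll":0,"jaw":1},{"dx":0,"dy":0,"dz":0,"roll":0,"jaw":1}]'

```text
time_s: 5.57
ee_pos: [0.5481, -0.3285, 0.0365]
eef_rot: [3.141, 0.0, 1.572]
force: [-0.4, 0.2, 0.9]
grip_width: 0.0403
grip_force: 24.9
```

>>> send_rows --rows '[{"dx":0,"dy":0,"dz":-5,"roll":0,"jaw":1},{"dx":0,"dy":0,"dz":-10,"roll":0,"jaw":1},{"dx":0,"dy":0,"dz":-20,"roll":0,"jaw":1},{"dx":0,"dy":0,"dz":-20,"roll":0,"jaw":1},{"dx":0,"dy":0,"dz":-20,"roll":0,"jaw":1},{"dx":0,"dy":0,"dz":-20,"roll":0,"jaw":1},{"dx":5,"dy":0,"dz":-15,"roll":0,"jaw":1},{"dx":10,"dy":3,"dz":-10,"roll":0,"jaw":1},{"dx":20,"dy":3,"dz":0,"roll":0,"jaw":1},{"dx":25,"dy":4,"dz":0,"roll":0,"jaw":1},{"dx":25,"dy":4,"dz":0,"roll":0,"jaw":1},{"dx":25,"dy":4,"dz":0,"roll":0,"jaw":1}]'

```text
time_s: 6.57
ee_pos: [0.5659, -0.2168, 0.1567]
eef_rot: [-3.141, -0.0, 1.572]
force: [0.9, -0.3, -2.2]
grip_width: 0.0405
grip_force: 24.9
```

>>> send_rows --rows '[{"dx":25,"dy":4,"dz":0,"roll":0,"jaw":1},{"dx":25,"dy":4,"dz":0,"roll":0,"jaw":1},{"dx":25,"dy":4,"dz":0,"roll":0,"jaw":1},{"dx":25,"dy":4,"dz":0,"roll":0,"jaw":1},{"dx":25,"dy":4,"dz":0,"roll":0,"jaw":1},{"dx":25,"dy":4,"dz":0,"roll":0,"jaw":1},{"dx":25,"dy":4,"dz":0,"roll":0,"jaw":1},{"dx":25,"dy":4,"dz":0,"roll":0,"jaw":1},{"dx":25,"dy":4,"dz":0,"roll":0,"jaw":1},{"dx":25,"dy":4,"dz":0,"roll":0,"jaw":1},{"dx":25,"dy":4,"dz":0,"roll":0,"jaw":1},{"dx":25,"dy":4,"dz":0,"roll":0,"jaw":1}]'

```text
time_s: 7.57
ee_pos: [0.6133, 0.0835, 0.1567]
eef_rot: [-3.141, -0.0, 1.572]
force: [0.8, 0.0, -0.9]
grip_width: 0.0404
grip_force: 24.9
```

>>> send_rows --rows '[{"dx":25,"dy":4,"dz":0,"roll":0,"jaw":1},{"dx":25,"dy":2,"dz":0,"roll":0,"jaw":1},{"dx":20,"dy":2,"dz":0,"roll":0,"jaw":1},{"dx":10,"dy":0,"dz":0,"roll":0,"jaw":1},{"dx":5,"dy":0,"dz":0,"roll":0,"jaw":1},{"dx":0,"dy":0,"dz":0,"roll":0,"jaw":1},{"dx":0,"dy":0,"dz":0,"roll":0,"jaw":1}]'

```text
time_s: 8.15
ee_pos: [0.6214, 0.1659, 0.1565]
eef_rot: [-3.141, 0.0, 1.572]
force: [0.9, 0.0, -1.3]
grip_width: 0.04
grip_force: 24.9
```

```bash
python3 - <<'E'
from h import *
c=grab('wrist');save(c['frame'],'w2',1.3);w=cloud(c)
m=(w[...,2]>.036)&(w[...,2]<.048)&(w[...,0]>.56)&(w[...,0]<.70)&(w[...,1]>-.2)&(w[...,1]<.26)
q=w[m];print(np.median(q[:,2]),cv2.minAreaRect((q[:,:2]*1000).astype(np.float32)))
# well floors
f=w[(w[...,2]>.008)&(w[...,2]<.018)&(w[...,0]>.597)&(w[...,0]<.66)&(w[...,1]>-.06)&(w[...,1]<.225)]
for a,b in((-.07,.004),(.006,.082),(.085,.16),(.165,.235)):
    t=f[(f[:,1]>a)&(f[:,1]<b)]
    if len(t): print(t.min(0),t.max(0),len(t))
print(get_obs()['ee_pos'])
E
```

```text
0.04199388867542073 ((626.1764526367188, 93.3424301147461), (330.7436828613281, 84.22938537597656), 89.0710220336914)
[ 0.59700642 -0.05999373  0.01039292] [ 0.65600948 -0.04448866  0.01790575] 400
[0.59706737 0.00883051 0.01013216] [0.65869244 0.0452946  0.01792952] 657
[0.6552706  0.11668851 0.01069394] [0.6599757 0.1321558 0.0142682] 32
[0.60173497 0.17261648 0.00951323] [0.65423462 0.22371365 0.01792114] 2567
[0.62152401 0.16561136 0.1565424 ]
```

View pics/w2.png

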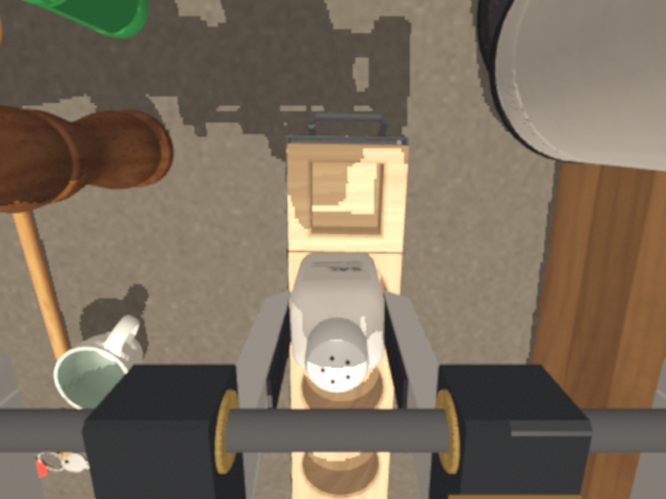

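The wrist view shows the held salt upright at (340,310), with the empty square well ahead at (347,195), at (0.628, 0.198). The measured floor size, 51–52 mm, fits.

>>> send_rows --rows '[{"dx":8,"dy":2,"dz":0,"roll":0,"jaw":1},{"dx":12,"dy":2,"dz":0,"roll":0,"jaw":1},{"dx":9,"dy":2,"dz":0,"roll":0,"jaw":1},{"dx":4,"dy":1,"dz":0,"roll":0,"jaw":1},{"dx":0,"dy":0,"dz":5,"roll":0,"jaw":1},{"dx":0,"dy":0,"dz":10,"roll":0,"jaw":1},{"dx":0,"dy":0,"dz":15,"roll":0,"jaw":1},{"dx":0,"dy":0,"dz":15,"roll":0,"jaw":1},{"dx":0,"dy":0,"dz":10,"roll":0,"jaw":1},{"dx":0,"dy":0,"dz":5,"roll":0,"jaw":1},{"dx":0,"dy":0,"dz":0,"roll":0,"jaw":1},{"dx":0,"dy":0,"dz":0,"roll":0,"jaw":1}]'

```text
time_s: 9.2
ee_pos: [0.6286, 0.1995, 0.0967]
eef_rot: [3.141, 0.0, 1.572]
force: [-0.7, 0.0, -0.7]
grip_width: 0.0404
grip_force: 24.9
```

>>> send_rows --rows '[{"dx":-1,"dy":-1,"dz":5,"roll":0,"jaw":1},{"dx":0,"dy":0,"dz":6,"roll":0,"jaw":1},{"dx":0,"dy":0,"dz":6,"roll":0,"jaw":1},{"dx":0,"dy":0,"dz":6,"roll":0,"jaw":1},{"dx":0,"dy":0,"dz":6,"roll":0,"jaw":1},{"dx":0,"dy":0,"dz":6,"roll":0,"jaw":1},{"dx":0,"dy":0,"dz":4,"roll":0,"jaw":1},{"dx":0,"dy":0,"dz":3,"roll":0,"jaw":1},{"dx":0,"dy":0,"dz":2,"roll":0,"jaw":1},{"dx":0,"dy":0,"dz":2,"roll":0,"jaw":1},{"dx":0,"dy":0,"dz":1,"roll":0,"jaw":1},{"dx":0,"dy":0,"dz":0,"roll":0,"jaw":1}]'

```text
time_s: 10.2
ee_pos: [0.6275, 0.1986, 0.0494]
eef_rot: [-3.142, 0.0, 1.572]
force: [0.2, -0.1, -2.1]
grip_width: 0.04
grip_force: 24.9
```

>>> send_rows --rows '[{"dx":0,"dy":0,"dz":1,"roll":0,"jaw":1},{"dx":0,"dy":0,"dz":0,"roll":0,"jaw":1}]'

```text
time_s: 10.37
ee_pos: [0.6276, 0.1986, 0.0485]
eef_rot: [3.141, -0.0, 1.572]
force: [-0.2, 0.2, -1.7]
grip_width: 0.0406
grip_force: 24.9
```

>>> send_rows --rows '[{"dx":0,"dy":0,"dz":0.7,"roll":0,"jaw":1},{"dx":0,"dy":0,"dz":0,"roll":0,"jaw":1}]'

```text
time_s: 10.53
ee_pos: [0.6277, 0.1987, 0.0485]
eef_rot: [3.141, -0.0, 1.572]
force: [-1.1, -0.3, 4.6]
grip_width: 0.0404
grip_force: 24.9
```

>>> send_rows --rows '[{"dx":0,"dy":0,"dz":0,"roll":0,"jaw":0.1},{"dx":0,"dy":0,"dz":0,"roll":0,"jaw":0},{"dx":0,"dy":0,"dz":0,"roll":0,"jaw":-0.1},{"dx":0,"dy":0,"dz":0,"roll":0,"jaw":-0.3},{"dx":0,"dy":0,"dz":0,"roll":0,"jaw":-0.5},{"dx":0,"dy":0,"dz":0,"roll":0,"jaw":-1},{"dx":0,"dy":0,"dz":0,"roll":0,"jaw":-1}]'

```text
time_s: 11.12
ee_pos: [0.6275, 0.1986, 0.0477]
eef_rot: [-3.142, -0.0, 1.572]
force: [-0.7, 0.8, 0.3]
grip_width: 0.0749
grip_force: 0.0
```

>>> send_rows --rows '[{"dx":0,"dy":0,"dz":-8,"roll":0,"jaw":-1},{"dx":0,"dy":0,"dz":-15,"roll":0,"jaw":-1},{"dx":0,"dy":0,"dz":-30,"roll":0,"jaw":-1},{"dx":0,"dy":0,"dz":-40,"roll":0,"jaw":-1},{"dx":0,"dy":0,"dz":-30,"roll":0,"jaw":-1},{"dx":-20,"dy":-15,"dz":-20,"roll":0,"jaw":-1},{"dx":-28,"dy":-22,"dz":-10,"roll":0,"jaw":-1},{"dx":-28,"dy":-22,"dz":0,"roll":0,"jaw":-1},{"dx":-28,"dy":-22,"dz":0,"roll":0,"jaw":-1},{"dx":-28,"dy":-22,"dz":0,"roll":0,"jaw":-1},{"dx":-28,"dy":-22,"dz":0,"roll":0,"jaw":-1},{"dx":-28,"dy":-22,"dz":0,"roll":0,"jaw":-1}]'

```text
time_s: 12.12
ee_pos: [0.4794, 0.0094, 0.2014]
eef_rot: [3.141, 0.0, 1.572]
force: [0.4, -0.5, 1.0]
grip_width: 0.0942
grip_force: 0.0
```

>>> send_rows --rows '[{"dx":-28,"dy":-22,"dz":0,"roll":0,"jaw":-1},{"dx":-20,"dy":-15,"dz":0,"roll":0,"jaw":-1},{"dx":0,"dy":0,"dz":0,"roll":0,"jaw":-1},{"dx":0,"dy":0,"dz":0,"roll":0,"jaw":-1}]'

```text
time_s: 12.45
ee_pos: [0.4436, -0.0383, 0.2017]
eef_rot: [3.14, 0.0, 1.57]
force: [0.7, 0.5, -0.3]
grip_width: 0.094
grip_force: 0.0
```

```bash
cat > look.py <<'E'
from h import *
import sys
x,y,z0,z1,r=map(float,sys.argv[1:6])
for n in sys.argv[6:]:
    w=cloud(grab(n));q=w[(np.hypot(w[...,0]-x,w[...,1]-y)<r)&(w[...,2]>z0)&(w[...,2]<z1)]
    if len(q)>3: print(n,len(q),'mean',q.mean(0).round(4),'mid',((np.percentile(q,1,0)+np.percentile(q,99,0))/2).round(4),'span',np.ptp(q,0).round(4),cv2.minEnclosingCircle((q[:,:2]*1000).astype(np.float32)))
o=get_obs();print(o['time_s'],o['ee_pos'].round(4),o['eef_rot'].round(3))
E
python3 look.py .436 -.061 .096 .115 .05 wrist
```

```text
wrist 1737 mean [ 0.4361 -0.0589  0.1059] mid [ 0.4362 -0.0599  0.1026] span [0.0433 0.0433 0.0123] ((436.1602478027344, -60.30741500854492), 22.185752868652344)
12.5 [ 0.444  -0.0377  0.2015] [3.14  0.    1.571]
```

>>> send_rows --rows '[{"dx":-10,"dy":-4,"dz":0,"roll":0,"jaw":-0.8},{"dx":-12.5,"dy":-4,"dz":0,"roll":0,"jaw":-0.8},{"dx":0,"dy":0,"dz":10,"roll":0,"jaw":-0.8},{"dx":0,"dy":0,"dz":20,"roll":0,"jaw":-0.8},{"dx":0,"dy":0,"dz":20,"roll":0,"jaw":-0.8},{"dx":0,"dy":0,"dz":10,"roll":0,"jaw":-0.8},{"dx":0,"dy":0,"dz":5,"roll":0,"jaw":-0.8},{"dx":0,"dy":0,"dz":0,"roll":0,"jaw":-0.8}]'

```text
time_s: 13.17
ee_pos: [0.4356, -0.0598, 0.1349]
eef_rot: [-3.14, -0.0, 1.572]
force: [-0.2, 0.3, 0.2]
grip_width: 0.0846
grip_force: 0.0
```

>>> send_rows --rows '[{"dx":0,"dy":0.5,"dz":10,"roll":0,"jaw":-0.8},{"dx":0,"dy":0,"dz":15,"roll":0,"jaw":-0.8},{"dx":0,"dy":0,"dz":15,"roll":0,"jaw":-0.8},{"dx":0,"dy":0,"dz":12,"roll":0,"jaw":-0.6},{"dx":0,"dy":0,"dz":5,"roll":0,"jaw":-0.3},{"dx":0,"dy":0,"dz":0,"roll":0,"jaw":1},{"dx":0,"dy":0,"dz":0,"roll":0,"jaw":1},{"dx":0,"dy":0,"dz":0,"roll":0,"jaw":1},{"dx":0,"dy":0,"dz":0,"roll":0,"jaw":1},{"dx":0,"dy":0,"dz":0,"roll":0,"jaw":1},{"dx":0,"dy":0,"dz":0,"roll":0,"jaw":1},{"dx":0,"dy":0,"dz":0,"roll":0,"jaw":1}]'

```text
time_s: 14.17
ee_pos: [0.4367, -0.0602, 0.0793]
eef_rot: [3.14, 0.0, 1.572]
force: [-1.8, 0.0, 7.0]
grip_width: 0.0442
grip_force: 25.0
```

>>> send_rows --rows '[{"dx":0,"dy":0,"dz":0,"roll":0,"jaw":1},{"dx":0,"dy":0,"dz":-4,"roll":0,"jaw":1},{"dx":0,"dy":0,"dz":-8,"roll":0,"jaw":1},{"dx":0,"dy":0,"dz":-15,"roll":0,"jaw":1},{"dx":0,"dy":0,"dz":-20,"roll":0,"jaw":1},{"dx":0,"dy":0,"dz":-20,"roll":0,"jaw":1},{"dx":0,"dy":0,"dz":-15,"roll":0,"jaw":1},{"dx":7,"dy":7,"dz":-5,"roll":0,"jaw":1},{"dx":14,"dy":14,"dz":0,"roll":0,"jaw":1},{"dx":18,"dy":20,"dz":0,"roll":0,"jaw":1},{"dx":18,"dy":20,"dz":0,"roll":0,"jaw":1},{"dx":18,"dy":20,"dz":0,"roll":0,"jaw":1}]'

```text
time_s: 15.17
ee_pos: [0.5181, 0.0165, 0.1654]
eef_rot: [-3.141, -0.0, 1.572]
force: [0.2, -0.4, -1.2]
grip_width: 0.044
grip_force: 25.0
```

>>> send_rows --rows '[{"dx":18,"dy":20,"dz":0,"roll":0,"jaw":1},{"dx":18,"dy":20,"dz":0,"roll":0,"jaw":1},{"dx":18,"dy":20,"dz":0,"roll":0,"jaw":1},{"dx":18,"dy":18,"dz":0,"roll":0,"jaw":1},{"dx":15,"dy":14,"dz":0,"roll":0,"jaw":1},{"dx":10,"dy":10,"dz":0,"roll":0,"jaw":1},{"dx":5,"dy":5,"dz":0,"roll":0,"jaw":1},{"dx":0,"dy":0,"dz":0,"roll":0,"jaw":1},{"dx":0,"dy":0,"dz":0,"roll":0,"jaw":1}]'

```text
time_s: 15.92
ee_pos: [0.6237, 0.1171, 0.1652]
eef_rot: [-3.141, 0.0, 1.572]
force: [0.7, 0.1, -2.1]
grip_width: 0.0438
grip_force: 25.0
```

```bash
python3 look.py .628 .12 .09 .3 .0001 wrist; python3 - <<'E'
from h import *
save(load('wrist')['frame'],'w3',1.3)
E
```

```text
15.9667 [0.6237 0.1167 0.1655] [-3.141  0.     1.572]
```

View pics/w3.png

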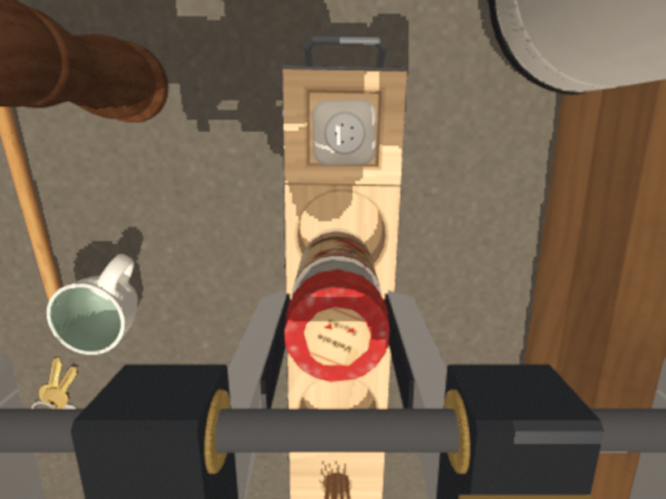

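The wrist view shows the salt standing centred in the square well (345,130), and the jar held upright at (337,330) over the stand. The cup is untouched at (90,310).

>>> send_rows --rows '[{"dx":4,"dy":3,"dz":0,"roll":0,"jaw":1},{"dx":0,"dy":0,"dz":5,"roll":0,"jaw":1},{"dx":0,"dy":0,"dz":10,"roll":0,"jaw":1},{"dx":0,"dy":0,"dz":12,"roll":0,"jaw":1},{"dx":0,"dy":0,"dz":12,"roll":0,"jaw":1},{"dx":0,"dy":0,"dz":12,"roll":0,"jaw":1},{"dx":0,"dy":0,"dz":8,"roll":0,"jaw":1},{"dx":0,"dy":0,"dz":5,"roll":0,"jaw":1},{"dx":0,"dy":0,"dz":4,"roll":0,"jaw":1},{"dx":0,"dy":0,"dz":2,"roll":0,"jaw":1},{"dx":0,"dy":0,"dz":0,"roll":0,"jaw":1},{"dx":0,"dy":0,"dz":0,"roll":0,"jaw":1}]'

```text
time_s: 16.97
ee_pos: [0.6273, 0.1211, 0.0961]
eef_rot: [3.141, -0.0, 1.572]
force: [-0.4, 0.9, -1.3]
grip_width: 0.0436
grip_force: 25.0
```

>>> send_rows --rows '[{"dx":0,"dy":0,"dz":1,"roll":0,"jaw":1},{"dx":0,"dy":0,"dz":0,"roll":0,"jaw":1}]'

```text
time_s: 17.13
ee_pos: [0.6272, 0.1211, 0.095]
eef_rot: [3.141, -0.0, 1.572]
force: [-0.4, 0.2, -1.5]
grip_width: 0.0441
grip_force: 25.0
```

>>> send_rows --rows '[{"dx":0,"dy":0,"dz":1,"roll":0,"jaw":1},{"dx":0,"dy":0,"dz":0,"roll":0,"jaw":1}]'

```text
time_s: 17.3
ee_pos: [0.6271, 0.1211, 0.0937]
eef_rot: [3.142, -0.0, 1.572]
force: [-0.3, 0.1, -1.3]
grip_width: 0.0442
grip_force: 25.0
```

>>> send_rows --rows '[{"dx":0,"dy":0,"dz":1,"roll":0,"jaw":1},{"dx":0,"dy":0,"dz":1,"roll":0,"jaw":1},{"dx":0,"dy":0,"dz":0,"roll":0,"jaw":1}]'

```text
time_s: 17.55
ee_pos: [0.627, 0.121, 0.0915]
eef_rot: [-3.141, 0.0, 1.572]
force: [0.7, -0.2, -2.1]
grip_width: 0.0443
grip_force: 25.0
```

>>> send_rows --rows '[{"dx":0,"dy":0,"dz":0.7,"roll":0,"jaw":1},{"dx":0,"dy":0,"dz":0,"roll":0,"jaw":1}]'

```text
time_s: 17.72
ee_pos: [0.6271, 0.1211, 0.0914]
eef_rot: [3.141, -0.0, 1.572]
force: [-2.4, 0.1, 3.2]
grip_width: 0.0442
grip_force: 25.0
```

>>> send_rows --rows '[{"dx":0,"dy":0,"dz":0,"roll":0,"jaw":0},{"dx":0,"dy":0,"dz":0,"roll":0,"jaw":-0.1},{"dx":0,"dy":0,"dz":0,"roll":0,"jaw":-0.3},{"dx":0,"dy":0,"dz":0,"roll":0,"jaw":-0.5},{"dx":0,"dy":0,"dz":0,"roll":0,"jaw":-1},{"dx":0,"dy":0,"dz":0,"roll":0,"jaw":-1},{"dx":0,"dy":0,"dz":-10,"roll":0,"jaw":-1},{"dx":0,"dy":0,"dz":-20,"roll":0,"jaw":-1},{"dx":0,"dy":0,"dz":-35,"roll":0,"jaw":-1},{"dx":0,"dy":0,"dz":-40,"roll":0,"jaw":-1},{"dx":0,"dy":0,"dz":-30,"roll":0,"jaw":-1},{"dx":0,"dy":0,"dz":-10,"roll":0,"jaw":-1}]'

```text
time_s: 18.72
ee_pos: [0.6282, 0.1212, 0.2426]
eef_rot: [3.134, -0.001, 1.572]
force: [0.5, -0.2, 0.5]
grip_width: 0.094
grip_force: 0.0
```

>>> send_rows --rows '[{"dx":10,"dy":-15,"dz":0,"roll":0,"jaw":-1},{"dx":16,"dy":-24,"dz":0,"roll":0,"jaw":-1},{"dx":16,"dy":-24,"dz":0,"roll":0,"jaw":-1},{"dx":16,"dy":-24,"dz":0,"roll":0,"jaw":-1},{"dx":16,"dy":-24,"dz":0,"roll":0,"jaw":-1},{"dx":16,"dy":-24,"dz":0,"roll":0,"jaw":-1},{"dx":12,"dy":-18,"dz":0,"roll":0,"jaw":-1},{"dx":5,"dy":-8,"dz":0,"roll":0,"jaw":-1},{"dx":0,"dy":0,"dz":0,"roll":0,"jaw":-1},{"dx":0,"dy":0,"dz":0,"roll":0,"jaw":-1}]'

```text
time_s: 19.55
ee_pos: [0.4664, 0.2277, 0.2363]
eef_rot: [3.141, 0.0, 1.572]
force: [0.1, 0.0, -0.2]
grip_width: 0.0941
grip_force: 0.0
```

```bash
python3 look.py .465 .230 .120 .175 .045 wrist; python3 look.py .465 .230 .160 .175 .045 wrist
```

```text
wrist 2409 mean [0.4656 0.238  0.1522] mid [0.4656 0.2349 0.1455] span [0.0487 0.0498 0.0508] ((465.3957824707031, 233.2364501953125), 24.96372413635254)
19.6 [0.4668 0.2274 0.2361] [3.141 0.    1.572]
wrist 174 mean [0.466  0.2344 0.1684] mid [0.4661 0.2339 0.1655] span [0.0134 0.0136 0.0113] ((464.8151550292969, 234.7500762939453), 7.595637798309326)
19.65 [0.4668 0.2273 0.2359] [-3.142  0.     1.571]
```

>>> send_rows --rows '[{"dx":5,"dy":-1,"dz":5,"roll":0,"jaw":-0.8},{"dx":0,"dy":0,"dz":15,"roll":0,"jaw":-0.8},{"dx":0,"dy":0,"dz":20,"roll":0,"jaw":-0.8},{"dx":0,"dy":0,"dz":20,"roll":0,"jaw":-0.8},{"dx":0,"dy":0,"dz":20,"roll":0,"jaw":-0.8},{"dx":0,"dy":0,"dz":15,"roll":0,"jaw":-0.8},{"dx":0,"dy":0,"dz":12,"roll":0,"jaw":-0.6},{"dx":0,"dy":0,"dz":6,"roll":0,"jaw":-0.4},{"dx":0,"dy":0,"dz":0,"roll":0,"jaw":-0.2},{"dx":0,"dy":0,"dz":0,"roll":0,"jaw":-0.2},{"dx":0,"dy":0,"dz":0,"roll":0,"jaw":-0.2}]'

```text
time_s: 20.57
ee_pos: [0.4654, 0.233, 0.1237]
eef_rot: [3.141, -0.0, 1.572]
force: [-0.6, -0.1, 0.7]
grip_width: 0.0573
grip_force: 0.0
```

>>> send_rows --rows '[{"dx":0,"dy":0,"dz":0,"roll":0,"jaw":1},{"dx":0,"dy":0,"dz":0,"roll":0,"jaw":1},{"dx":0,"dy":0,"dz":0,"roll":0,"jaw":1},{"dx":0,"dy":0,"dz":0,"roll":0,"jaw":1},{"dx":0,"dy":0,"dz":0,"roll":0,"jaw":1},{"dx":0,"dy":0,"dz":0,"roll":0,"jaw":1}]'

```text
time_s: 21.07
ee_pos: [0.4654, 0.233, 0.1237]
eef_rot: [3.14, -0.001, 1.572]
force: [1.3, -0.0, 4.7]
grip_width: 0.0472
grip_force: 25.0
```

>>> send_rows --rows '[{"dx":0,"dy":0,"dz":-3,"roll":0,"jaw":1},{"dx":0,"dy":0,"dz":-6,"roll":0,"jaw":1},{"dx":0,"dy":0,"dz":-12,"roll":0,"jaw":1},{"dx":0,"dy":0,"dz":-15,"roll":0,"jaw":1},{"dx":0,"dy":0,"dz":-15,"roll":0,"jaw":1},{"dx":0,"dy":0,"dz":-15,"roll":0,"jaw":1},{"dx":0,"dy":0,"dz":-12,"roll":0,"jaw":1},{"dx":0,"dy":0,"dz":-6,"roll":0,"jaw":1},{"dx":0,"dy":0,"dz":0,"roll":0,"jaw":1}]'

```text
time_s: 21.82
ee_pos: [0.4652, 0.2331, 0.2082]
eef_rot: [3.14, -0.001, 1.572]
force: [0.0, -0.2, -1.1]
grip_width: 0.0474
grip_force: 25.0
```

```bash
python3 - <<'E'
from h import *
c=grab('wrist');save(c['frame'],'w4',1.3)
s=grab('scene');w=cloud(s);q=w[(np.hypot(w[...,0]-.465,w[...,1]-.233)<.05)&(w[...,2]>.06)]
for z in np.arange(.08,.26,.02):
    t=q[abs(q[:,2]-z)<.008]
    if len(t)>3: print(z.round(2),len(t),((t.min(0)+t.max(0))/2).round(3))
print(q[:,2].min())
E
```

```text
0.08 9 [0.458 0.221 0.085]
0.1 67 [0.462 0.226 0.1  ]
0.12 60 [0.462 0.222 0.12 ]
0.14 58 [0.461 0.227 0.14 ]
0.16 52 [0.46  0.221 0.16 ]
0.18 37 [0.461 0.219 0.18 ]
0.2 54 [0.462 0.22  0.2  ]
0.22 86 [0.465 0.223 0.22 ]
0.24 119 [0.464 0.228 0.24 ]
0.08235986436862348
```

View pics/w4.png

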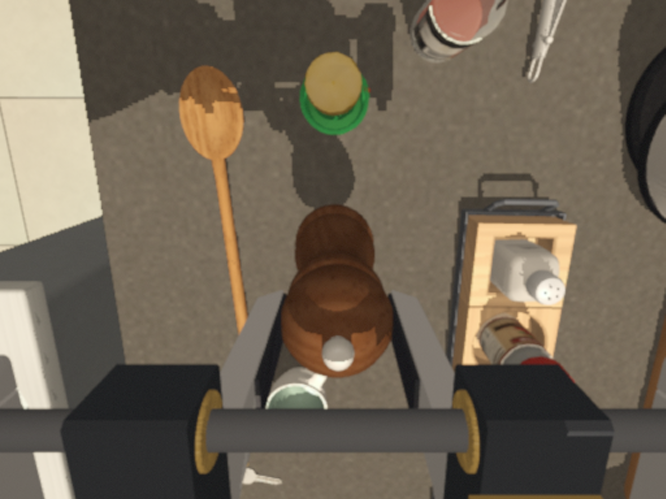

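The mill hangs upright between the pads (337,300). The jar (515,345) and salt (525,270) stand in their wells, and the bottles are untouched. I carry the mill in an L-shaped path to keep clear of the jar.

>>> send_rows --rows '[{"dx":-5,"dy":0,"dz":0,"roll":0,"jaw":1},{"dx":-12,"dy":0,"dz":0,"roll":0,"jaw":1},{"dx":-18,"dy":0,"dz":0,"roll":0,"jaw":1},{"dx":-20,"dy":0,"dz":0,"roll":0,"jaw":1},{"dx":-20,"dy":0,"dz":0,"roll":0,"jaw":1},{"dx":-20,"dy":0,"dz":0,"roll":0,"jaw":1},{"dx":-20,"dy":0,"dz":0,"roll":0,"jaw":1},{"dx":-20,"dy":0,"dz":0,"roll":0,"jaw":1},{"dx":-20,"dy":5,"dz":0,"roll":0,"jaw":1},{"dx":-17,"dy":8,"dz":0,"roll":0,"jaw":1},{"dx":-12,"dy":12,"dz":0,"roll":0,"jaw":1},{"dx":-6,"dy":15,"dz":0,"roll":0,"jaw":1}]'

```text
time_s: 22.92
ee_pos: [0.5049, 0.0406, 0.2068]
eef_rot: [-3.141, 0.0, 1.57]
force: [-0.8, 0.7, -2.0]
grip_width: 0.0477
grip_force: 25.0
```

>>> send_rows --rows '[{"dx":0,"dy":18,"dz":0,"roll":0,"jaw":1},{"dx":0,"dy":20,"dz":0,"roll":0,"jaw":1},{"dx":0,"dy":20,"dz":0,"roll":0,"jaw":1},{"dx":0,"dy":20,"dz":0,"roll":0,"jaw":1},{"dx":0,"dy":18,"dz":0,"roll":0,"jaw":1},{"dx":0,"dy":12,"dz":0,"roll":0,"jaw":1},{"dx":0,"dy":8,"dz":0,"roll":0,"jaw":1},{"dx":0,"dy":4,"dz":0,"roll":0,"jaw":1},{"dx":0,"dy":0,"dz":0,"roll":0,"jaw":1},{"dx":0,"dy":0,"dz":0,"roll":0,"jaw":1}]'

```text
time_s: 23.75
ee_pos: [0.6247, 0.0426, 0.2067]
eef_rot: [-3.141, 0.0, 1.572]
force: [0.1, 0.1, -1.2]
grip_width: 0.0477
grip_force: 25.0
```

>>> send_rows --rows '[{"dx":0,"dy":1,"dz":4,"roll":0,"jaw":1},{"dx":0,"dy":0,"dz":8,"roll":0,"jaw":1},{"dx":0,"dy":0,"dz":10,"roll":0,"jaw":1},{"dx":0,"dy":0,"dz":10,"roll":0,"jaw":1},{"dx":0,"dy":0,"dz":8,"roll":0,"jaw":1},{"dx":0,"dy":0,"dz":7,"roll":0,"jaw":1},{"dx":0,"dy":0,"dz":6,"roll":0,"jaw":1},{"dx":0,"dy":0,"dz":6,"roll":0,"jaw":1},{"dx":0,"dy":0,"dz":4,"roll":0,"jaw":1},{"dx":0,"dy":0,"dz":2,"roll":0,"jaw":1},{"dx":0,"dy":0,"dz":0,"roll":0,"jaw":1}]'

```text
time_s: 24.67
ee_pos: [0.6261, 0.0431, 0.1417]
eef_rot: [-3.141, -0.0, 1.572]
force: [0.5, -0.4, -1.0]
grip_width: 0.0475
grip_force: 25.0
```

>>> send_rows --rows '[{"dx":0,"dy":0,"dz":1.5,"roll":0,"jaw":1},{"dx":0,"dy":0,"dz":1.5,"roll":0,"jaw":1},{"dx":0,"dy":0,"dz":0,"roll":0,"jaw":1}]'

```text
time_s: 24.92
ee_pos: [0.6262, 0.0431, 0.139]
eef_rot: [3.142, 0.0, 1.572]
force: [0.1, -0.1, -1.4]
grip_width: 0.0478
grip_force: 25.0
```

>>> send_rows --rows '[{"dx":0,"dy":0,"dz":1,"roll":0,"jaw":1},{"dx":0,"dy":0,"dz":0,"roll":0,"jaw":1}]'

```text
time_s: 25.08
ee_pos: [0.6262, 0.0431, 0.138]
eef_rot: [3.142, -0.0, 1.572]
force: [0.7, 0.7, -1.7]
grip_width: 0.0472
grip_force: 25.0
```

>>> send_rows --rows '[{"dx":0,"dy":0,"dz":1,"roll":0,"jaw":1},{"dx":0,"dy":0,"dz":1,"roll":0,"jaw":1},{"dx":0,"dy":0,"dz":0,"roll":0,"jaw":1}]'

```text
time_s: 25.33
ee_pos: [0.6261, 0.0431, 0.1358]
eef_rot: [-3.141, 0.0, 1.572]
force: [0.3, 0.4, -2.8]
grip_width: 0.0481
grip_force: 25.0
```

>>> send_rows --rows '[{"dx":0,"dy":0,"dz":0.7,"roll":0,"jaw":1},{"dx":0,"dy":0,"dz":0,"roll":0,"jaw":1}]'

```text
time_s: 25.5
ee_pos: [0.6263, 0.0431, 0.1357]
eef_rot: [3.141, 0.0, 1.572]
force: [-0.1, 0.4, 0.7]
grip_width: 0.0476
grip_force: 25.0
```

>>> send_rows --rows '[{"dx":0,"dy":0,"dz":0.5,"roll":0,"jaw":1},{"dx":0,"dy":0,"dz":0,"roll":0,"jaw":0},{"dx":0,"dy":0,"dz":0,"roll":0,"jaw":-0.1},{"dx":0,"dy":0,"dz":0,"roll":0,"jaw":-0.3},{"dx":0,"dy":0,"dz":0,"roll":0,"jaw":-0.5},{"dx":0,"dy":0,"dz":0,"roll":0,"jaw":-0.8},{"dx":0,"dy":0,"dz":0,"roll":0,"jaw":-0.8},{"dx":0,"dy":0,"dz":0,"roll":0,"jaw":-0.8},{"dx":0,"dy":0,"dz":-10,"roll":0,"jaw":-0.8},{"dx":0,"dy":0,"dz":-25,"roll":0,"jaw":-0.8},{"dx":0,"dy":0,"dz":-35,"roll":0,"jaw":-0.8},{"dx":0,"dy":0,"dz":-35,"roll":0,"jaw":-0.8}]'

```text
time_s: 26.5
ee_pos: [0.6258, 0.0431, 0.2415]
eef_rot: [-3.141, 0.0, 1.572]
force: [0.9, 0.2, 1.4]
grip_width: 0.0848
grip_force: 0.0
```

>>> send_rows --rows '[{"dx":10,"dy":-3,"dz":-20,"roll":0,"jaw":-0.8},{"dx":25,"dy":-6,"dz":0,"roll":0,"jaw":-0.8},{"dx":33,"dy":-8,"dz":0,"roll":0,"jaw":-0.8},{"dx":33,"dy":-8,"dz":0,"roll":0,"jaw":-0.8},{"dx":33,"dy":-8,"dz":0,"roll":0,"jaw":-0.8},{"dx":33,"dy":-8,"dz":0,"roll":0,"jaw":-0.8},{"dx":33,"dy":-8,"dz":0,"roll":0,"jaw":-0.8},{"dx":33,"dy":-8,"dz":0,"roll":0,"jaw":-0.8},{"dx":33,"dy":-8,"dz":0,"roll":0,"jaw":-0.8},{"dx":33,"dy":-8,"dz":0,"roll":0,"jaw":-0.8},{"dx":30,"dy":-5,"dz":0,"roll":0,"jaw":-0.8},{"dx":15,"dy":0,"dz":0,"roll":0,"jaw":-0.8}]'

```text
time_s: 27.5
ee_pos: [0.5462, 0.3903, 0.2607]
eef_rot: [3.141, -0.001, 1.575]
force: [0.9, 0.4, 0.2]
grip_width: 0.0846
grip_force: 0.0
```

>>> send_rows --rows '[{"dx":0,"dy":0,"dz":0,"roll":0,"jaw":-0.8},{"dx":0,"dy":0,"dz":0,"roll":0,"jaw":-0.8}]'

```text
time_s: 27.67
ee_pos: [0.5476, 0.3872, 0.2601]
eef_rot: [3.142, 0.0, 1.573]
force: [0.9, 0.1, 0.5]
grip_width: 0.0843
grip_force: 0.0
```

```bash
python3 look.py .549 .392 .178 .192 .03 wrist top; python3 - <<'E'
from h import *
save(load('wrist')['frame'],'w5',1.3)
w=cloud(load('wrist'));q=w[(np.hypot(w[...,0]-.549,w[...,1]-.392)<.04)]
for z in(.07,.1,.13,.16):
    t=q[abs(q[:,2]-z)<.01]
    if len(t)>3: print(z,len(t),((t.min(0)+t.max(0))/2).round(4),np.ptp(t,0).round(3))
E
```

```text
wrist 789 mean [0.5499 0.395  0.1839] mid [0.5499 0.3945 0.1824] span [0.0263 0.0263 0.0082] ((549.9485473632812, 394.0899353027344), 13.5469331741333)
top 115 mean [0.5498 0.393  0.1834] mid [0.5495 0.3937 0.1831] span [0.0251 0.0265 0.0092] ((549.817626953125, 393.8536071777344), 14.001177787780762)
27.7667 [0.5481 0.386  0.2603] [3.141 0.    1.571]
0.07 75 [0.5508 0.4105 0.07  ] [0.042 0.015 0.02 ]
0.1 512 [0.5494 0.3986 0.1   ] [0.046 0.04  0.02 ]
0.13 181 [0.5499 0.401  0.13  ] [0.029 0.015 0.02 ]
0.16 78 [0.5494 0.4012 0.1624] [0.026 0.013 0.015]
```

View pics/w5.png

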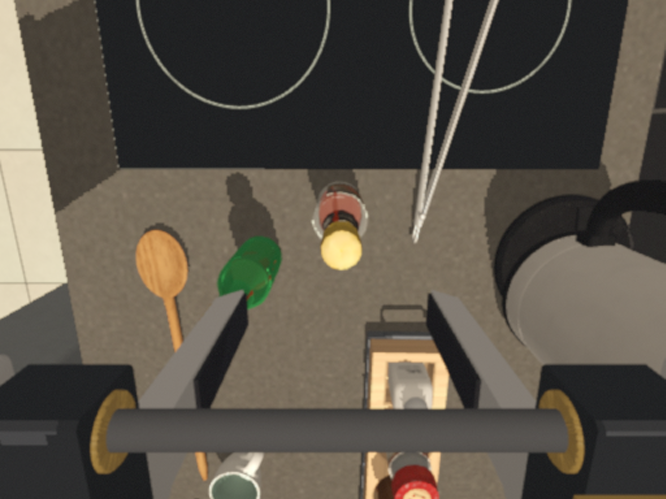

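The pinkish, yellow-capped oil bottle is straight ahead at (340,225) and the green one is at (250,270), clear of the left finger. The oil axis is at (0.550, 0.394).

>>> send_rows --rows '[{"dx":8,"dy":1.5,"dz":0,"roll":0,"jaw":-0.6},{"dx":0,"dy":0,"dz":10,"roll":0,"jaw":-0.6},{"dx":0,"dy":0,"dz":20,"roll":0,"jaw":-0.6},{"dx":0,"dy":0,"dz":20,"roll":0,"jaw":-0.6},{"dx":0,"dy":0,"dz":10,"roll":0,"jaw":-0.6},{"dx":0,"dy":0,"dz":0,"roll":0,"jaw":-0.6},{"dx":0,"dy":0,"dz":0,"roll":0,"jaw":-0.6}]'

```text
time_s: 28.35
ee_pos: [0.5494, 0.3948, 0.1999]
eef_rot: [-3.141, 0.0, 1.572]
force: [0.5, 0.5, 1.7]
grip_width: 0.0752
grip_force: 0.0
```

>>> send_rows --rows '[{"dx":-0.5,"dy":0,"dz":8,"roll":0,"jaw":-0.6},{"dx":0,"dy":0,"dz":15,"roll":0,"jaw":-0.6},{"dx":0,"dy":0,"dz":20,"roll":0,"jaw":-0.6},{"dx":0,"dy":0,"dz":20,"roll":0,"jaw":-0.6},{"dx":0,"dy":0,"dz":15,"roll":0,"jaw":-0.5},{"dx":0,"dy":0,"dz":8,"roll":0,"jaw":-0.3},{"dx":0,"dy":0,"dz":3,"roll":0,"jaw":-0.1},{"dx":0,"dy":0,"dz":0,"roll":0,"jaw":0},{"dx":0,"dy":0,"dz":0,"roll":0,"jaw":0},{"dx":0,"dy":0,"dz":0,"roll":0,"jaw":0}]'

```text
time_s: 29.18
ee_pos: [0.5497, 0.3948, 0.1122]
eef_rot: [3.14, -0.001, 1.572]
force: [-0.8, 0.1, -0.0]
grip_width: 0.0471
grip_force: 0.0
```

>>> send_rows --rows '[{"dx":0,"dy":0,"dz":0,"roll":0,"jaw":1},{"dx":0,"dy":0,"dz":0,"roll":0,"jaw":1},{"dx":0,"dy":0,"dz":0,"roll":0,"jaw":1},{"dx":0,"dy":0,"dz":0,"roll":0,"jaw":1},{"dx":0,"dy":0,"dz":0,"roll":0,"jaw":1},{"dx":0,"dy":0,"dz":0,"roll":0,"jaw":1}]' --force 30

```text
time_s: 29.68
ee_pos: [0.5497, 0.3947, 0.1116]
eef_rot: [3.14, -0.001, 1.572]
force: [1.1, 0.2, 5.1]
grip_width: 0.0389
grip_force: 30.1
```

>>> send_rows --rows '[{"dx":0,"dy":0,"dz":-3,"roll":0,"jaw":1},{"dx":0,"dy":0,"dz":-4,"roll":0,"jaw":1},{"dx":0,"dy":0,"dz":-4,"roll":0,"jaw":1},{"dx":0,"dy":0,"dz":-4,"roll":0,"jaw":1},{"dx":0,"dy":0,"dz":0,"roll":0,"jaw":1},{"dx":0,"dy":0,"dz":0,"roll":0,"jaw":1}]'

```text
time_s: 30.18
ee_pos: [0.5493, 0.3945, 0.126]
eef_rot: [3.141, -0.0, 1.572]
force: [0.4, -0.7, -3.5]
grip_width: 0.0388
grip_force: 29.5
```

```bash
cat > cap.py <<'E'
from h import *
import sys
o=get_obs();p=o['ee_pos']
for n in('top','scene','wrist'):
    w=cloud(grab(n));f=load(n)['frame'].astype(int)
    m=(f[...,0]>150)&(f[...,1]>110)&(f[...,2]<110)&(np.hypot(w[...,0]-p[0],w[...,1]-p[1])<.03)&(w[...,2]>p[2]+.03)
    q=w[m]
    if len(q)>3: print(n,len(q),'ztop',np.percentile(q[:,2],97).round(4),((q.min(0)+q.max(0))/2).round(4))
print(p.round(4),o['force'].round(1),o['grip_force'])
save(load('wrist')['frame'],sys.argv[1],1.3)
E
python3 cap.py w6
```

```text
top 50 ztop 0.4343 [0.5481 0.3792 0.2965]
scene 77 ztop 0.4341 [0.5434 0.394  0.3006]
wrist 2265 ztop 0.2442 [0.5507 0.4087 0.2036]
[0.5493 0.3945 0.126 ] [ 0.4 -0.7 -3.5] 29.548123995191418
```

View pics/w6.png

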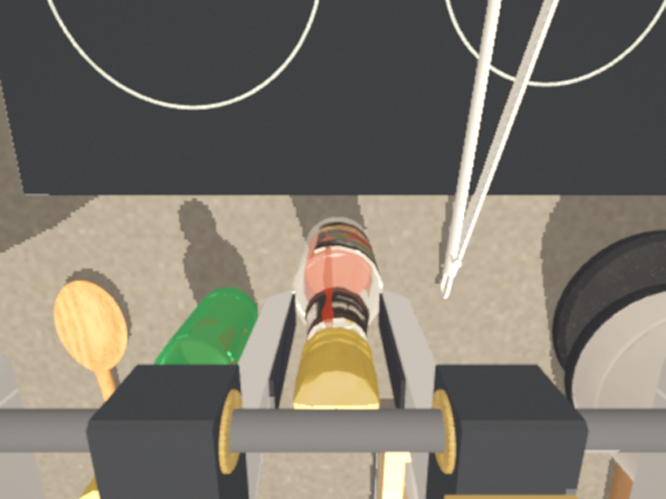

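The oil bottle hangs upright in the pads (340,310), the green one is untouched. The weight reads right. Lift and carry along x≈0.55, clear of everything, to the well next to the toothpicks.

>>> send_rows --rows '[{"dx":0,"dy":0,"dz":-5,"roll":0,"jaw":1},{"dx":0,"dy":0,"dz":-10,"roll":0,"jaw":1},{"dx":0,"dy":0,"dz":-15,"roll":0,"jaw":1},{"dx":0,"dy":0,"dz":-15,"roll":0,"jaw":1},{"dx":0,"dy":0,"dz":-15,"roll":0,"jaw":1},{"dx":0,"dy":0,"dz":-15,"roll":0,"jaw":1},{"dx":0,"dy":0,"dz":-10,"roll":0,"jaw":1},{"dx":-5,"dy":0,"dz":-3,"roll":0,"jaw":1},{"dx":-10,"dy":0,"dz":0,"roll":0,"jaw":1},{"dx":-16,"dy":0,"dz":0,"roll":0,"jaw":1},{"dx":-20,"dy":0,"dz":0,"roll":0,"jaw":1},{"dx":-20,"dy":0,"dz":0,"roll":0,"jaw":1}]'

```text
time_s: 31.33
ee_pos: [0.5489, 0.3219, 0.2126]
eef_rot: [-3.14, 0.001, 1.572]
force: [0.5, 0.0, -2.2]
grip_width: 0.0389
grip_force: 29.6
```

>>> send_rows --rows '[{"dx":-20,"dy":0,"dz":0,"roll":0,"jaw":1},{"dx":-20,"dy":0,"dz":0,"roll":0,"jaw":1},{"dx":-20,"dy":0,"dz":0,"roll":0,"jaw":1},{"dx":-20,"dy":0,"dz":0,"roll":0,"jaw":1},{"dx":-20,"dy":0,"dz":0,"roll":0,"jaw":1},{"dx":-20,"dy":0,"dz":0,"roll":0,"jaw":1},{"dx":-20,"dy":0,"dz":0,"roll":0,"jaw":1},{"dx":-20,"dy":0,"dz":0,"roll":0,"jaw":1},{"dx":-20,"dy":0,"dz":0,"roll":0,"jaw":1},{"dx":-20,"dy":0,"dz":0,"roll":0,"jaw":1},{"dx":-20,"dy":0,"dz":0,"roll":0,"jaw":1},{"dx":-20,"dy":0,"dz":0,"roll":0,"jaw":1}]'

```text
time_s: 32.33
ee_pos: [0.5488, 0.0817, 0.2129]
eef_rot: [-3.14, 0.0, 1.572]
force: [0.2, -0.5, -3.1]
grip_width: 0.0392
grip_force: 29.6
```

>>> send_rows --rows '[{"dx":-20,"dy":0,"dz":0,"roll":0,"jaw":1},{"dx":-20,"dy":0,"dz":0,"roll":0,"jaw":1},{"dx":-20,"dy":0,"dz":0,"roll":0,"jaw":1},{"dx":-20,"dy":0,"dz":0,"roll":0,"jaw":1},{"dx":-16,"dy":0,"dz":0,"roll":0,"jaw":1},{"dx":-10,"dy":0,"dz":0,"roll":0,"jaw":1},{"dx":-5,"dy":0,"dz":0,"roll":0,"jaw":1},{"dx":0,"dy":0,"dz":0,"roll":0,"jaw":1},{"dx":0,"dy":0,"dz":0,"roll":0,"jaw":1}]'

```text
time_s: 33.08
ee_pos: [0.5495, -0.0272, 0.2136]
eef_rot: [-3.141, -0.0, 1.572]
force: [0.1, 0.0, -2.8]
grip_width: 0.0389
grip_force: 29.5
```

>>> send_rows --rows '[{"dx":-4,"dy":3,"dz":0,"roll":0,"jaw":1},{"dx":-4,"dy":7,"dz":0,"roll":0,"jaw":1},{"dx":0,"dy":12,"dz":0,"roll":0,"jaw":1},{"dx":0,"dy":15,"dz":0,"roll":0,"jaw":1},{"dx":0,"dy":15,"dz":0,"roll":0,"jaw":1},{"dx":0,"dy":12,"dz":0,"roll":0,"jaw":1},{"dx":0,"dy":7,"dz":0,"roll":0,"jaw":1},{"dx":0,"dy":4,"dz":0,"roll":0,"jaw":1},{"dx":0,"dy":0,"dz":0,"roll":0,"jaw":1},{"dx":0,"dy":0,"dz":0,"roll":0,"jaw":1}]'

```text
time_s: 33.92
ee_pos: [0.6246, -0.0354, 0.2137]
eef_rot: [-3.141, -0.0, 1.572]
force: [-0.1, 0.9, -2.7]
grip_width: 0.0387
grip_force: 29.5
```

```bash
python3 - <<'E'
from h import *
c=grab('wrist');s=grab('scene');print(get_obs()['ee_pos'].round(4))
save(np.hstack([c['frame'],s['frame'][100:260,220:348].repeat(2,0).repeat(2,1)[:384] if 0 else cv2.resize(s['frame'][120:260,210:350],(384,384))]),'w7',.85)
E
```

```text
[ 0.6244 -0.0354  0.214 ]
```

View pics/w7.png

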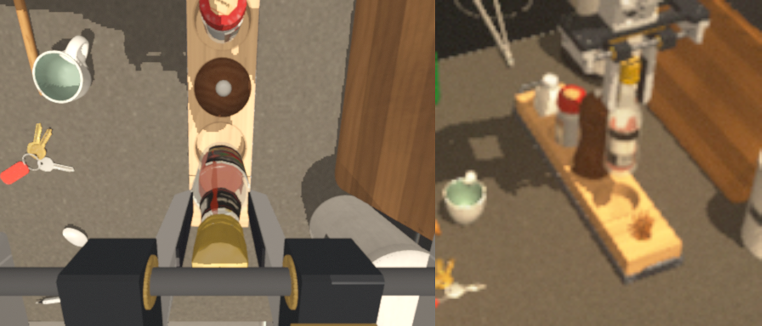

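Left: mill at (222,87) and jar upright in their wells, bottle hanging straight at (220,190). The right crop shows the bottle upright above its well, with the cup standing. Lower.

>>> send_rows --rows '[{"dx":0,"dy":0,"dz":4,"roll":0,"jaw":1},{"dx":0,"dy":0,"dz":8,"roll":0,"jaw":1},{"dx":0,"dy":0,"dz":12,"roll":0,"jaw":1},{"dx":0,"dy":0,"dz":12,"roll":0,"jaw":1},{"dx":0,"dy":0,"dz":12,"roll":0,"jaw":1},{"dx":0,"dy":0,"dz":10,"roll":0,"jaw":1},{"dx":0,"dy":0,"dz":8,"roll":0,"jaw":1},{"dx":0,"dy":0,"dz":7,"roll":0,"jaw":1},{"dx":0,"dy":0,"dz":5,"roll":0,"jaw":1},{"dx":0,"dy":0,"dz":4,"roll":0,"jaw":1},{"dx":0,"dy":0,"dz":2,"roll":0,"jaw":1},{"dx":0,"dy":0,"dz":0,"roll":0,"jaw":1}]'

```text
time_s: 35.02
ee_pos: [0.6247, -0.0354, 0.1296]
eef_rot: [-3.141, -0.0, 1.572]
force: [0.1, -0.0, -2.8]
grip_width: 0.0389
grip_force: 29.5
```

>>> send_rows --rows '[{"dx":0,"dy":0,"dz":1.5,"roll":0,"jaw":1},{"dx":0,"dy":0,"dz":1.5,"roll":0,"jaw":1},{"dx":0,"dy":0,"dz":0,"roll":0,"jaw":1}]'

```text
time_s: 35.27
ee_pos: [0.6247, -0.0354, 0.1268]
eef_rot: [3.142, 0.0, 1.572]
force: [-0.1, 0.1, -2.7]
grip_width: 0.0384
grip_force: 29.5
```

>>> send_rows --rows '[{"dx":0,"dy":0,"dz":1,"roll":0,"jaw":1},{"dx":0,"dy":0,"dz":0,"roll":0,"jaw":1}]'

```text
time_s: 35.43
ee_pos: [0.6248, -0.0354, 0.1258]
eef_rot: [3.142, 0.0, 1.572]
force: [-0.0, -0.1, -3.2]
grip_width: 0.0388
grip_force: 29.5
```

>>> send_rows --rows '[{"dx":0,"dy":0,"dz":1,"roll":0,"jaw":1},{"dx":0,"dy":0,"dz":1,"roll":0,"jaw":1},{"dx":0,"dy":0,"dz":0,"roll":0,"jaw":1}]'

```text
time_s: 35.68
ee_pos: [0.6247, -0.0354, 0.1237]
eef_rot: [-3.141, -0.0, 1.572]
force: [0.9, -0.3, -2.9]
grip_width: 0.0391
grip_force: 29.5
```

>>> send_rows --rows '[{"dx":0,"dy":0,"dz":0.7,"roll":0,"jaw":1},{"dx":0,"dy":0,"dz":0,"roll":0,"jaw":1}]'

```text
time_s: 35.85
ee_pos: [0.625, -0.0354, 0.1236]
eef_rot: [3.141, 0.0, 1.572]
force: [-1.1, 0.0, 1.3]
grip_width: 0.0388
grip_force: 29.8
```

Contact. Release, and back off upwards.

>>> send_rows --rows '[{"dx":0,"dy":0,"dz":0.4,"roll":0,"jaw":1},{"dx":0,"dy":0,"dz":0,"roll":0,"jaw":0.1},{"dx":0,"dy":0,"dz":0,"roll":0,"jaw":0},{"dx":0,"dy":0,"dz":0,"roll":0,"jaw":-0.2},{"dx":0,"dy":0,"dz":0,"roll":0,"jaw":-0.4},{"dx":0,"dy":0,"dz":0,"roll":0,"jaw":-0.6},{"dx":0,"dy":0,"dz":0,"roll":0,"jaw":-0.6},{"dx":0,"dy":0,"dz":0,"roll":0,"jaw":-0.6},{"dx":0,"dy":0,"dz":-10,"roll":0,"jaw":-0.6},{"dx":0,"dy":0,"dz":-25,"roll":0,"jaw":-0.6},{"dx":0,"dy":0,"dz":-35,"roll":0,"jaw":-0.6},{"dx":0,"dy":0,"dz":-35,"roll":0,"jaw":-0.6}]'

```text
time_s: 36.85
ee_pos: [0.6243, -0.0354, 0.2294]
eef_rot: [-3.141, -0.0, 1.572]
force: [0.5, 0.7, 0.1]
grip_width: 0.0755
grip_force: 0.0
```

>>> send_rows --rows '[{"dx":-10,"dy":-15,"dz":-20,"roll":0,"jaw":-0.6},{"dx":-25,"dy":-20,"dz":-5,"roll":0,"jaw":-0.6},{"dx":-30,"dy":-20,"dz":0,"roll":0,"jaw":-0.6},{"dx":-30,"dy":-20,"dz":0,"roll":0,"jaw":-0.6},{"dx":-30,"dy":-20,"dz":0,"roll":0,"jaw":-0.6},{"dx":-30,"dy":-20,"dz":0,"roll":0,"jaw":-0.6},{"dx":-30,"dy":-15,"dz":0,"roll":0,"jaw":-0.6},{"dx":-15,"dy":0,"dz":0,"roll":0,"jaw":-0.6},{"dx":0,"dy":0,"dz":0,"roll":0,"jaw":-0.6},{"dx":0,"dy":0,"dz":0,"roll":0,"jaw":-0.6}]'

```text
time_s: 37.68
ee_pos: [0.4952, -0.2357, 0.2531]
eef_rot: [3.141, -0.0, 1.571]
force: [0.2, 0.0, 0.1]
grip_width: 0.0757
grip_force: 0.0
```

```bash
python3 - <<'E'
from h import *
t=grab('top');s=grab('scene');w=cloud(t)
for n,x,y,h in(('salt',.628,.198,.097),('jar',.627,.121,.118),('mill',.626,.043,.182),('oil',.624,-.035,.196)):
    q=w[(np.hypot(w[...,0]-x,w[...,1]-y)<.037)];z=np.percentile(q[:,2],98);k=q[q[:,2]>h-.012];print(n,'want',h,'top',z.round(4),k.mean(0).round(4),len(k))
save(np.hstack([cv2.resize(t['frame'][120:280,80:340],(624,384)),cv2.resize(s['frame'][100:260,210:350],(336,384))]),'end',.8)
print(get_obs()['ee_pos'],get_obs()['force'])
E
```

```text
salt want 0.097 top 0.0975 [0.6272 0.1961 0.095 ] 78
jar want 0.118 top 0.1211 [0.6252 0.1202 0.1173] 263
mill want 0.182 top 0.1794 [0.626  0.0422 0.1753] 51
oil want 0.196 top 0.1981 [ 0.6243 -0.0354  0.1951] 118
[ 0.49555689 -0.23452958  0.25285818] [ 0.50150967 -0.37251905  0.39741949]
```

View pics/end.png

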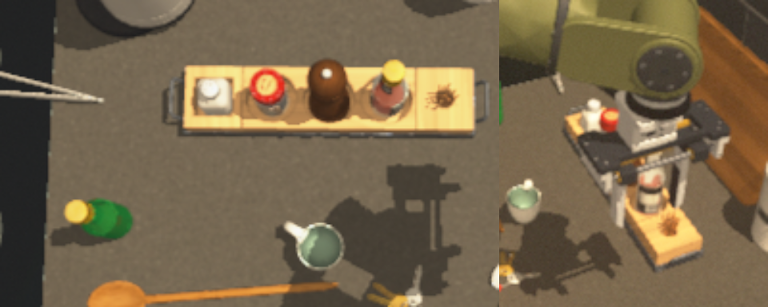

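All four stand in order — salt (212,92), jar (268,90), mill (328,90), oil (392,88), then the toothpicks (443,97). Heights and positions match what they must be, and the cup (320,245) and green bottle are upright.

```bash
python3 -c "
from station import *
print(hand_in())"
```

```text
the job is handed in; nothing more can be done
None
```

The job is handed in at about 38 s: salt, jar, mill and oil bottle stand in their wells in that order towards the toothpicks, and the last picture shows the cup and the green bottle still upright (no verdict came back).

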